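# Pack the dismantled radio's parts into the job tray

### The arm

A 6-joint arm with a two-finger parallel gripper is mounted at the origin on the work surface. World frame = base frame: x ahead of the robot, y to its left, z up, the work surface at z = 0. Lengths are in m, angles in rad, forces in N, time in s.
With the tool pointing down it reaches from about 0.25 to 0.8 m from the base axis. Payload 3.9 kg.
Tool frame: the origin (TCP) lies on the centre line of the jaws, within the pads' length; the fingertips stand 19 mm ahead of it and the grasp point (between the pads) is the TCP; z points along the fingers, y is the line along which they close (so a half turn about z gives the same grasp; the last joint's range is limited). The gripper opens to 85 mm and grips with 20 to 120 N. Pads are 22 mm wide; open, the fingers measure 114 mm over their backs; the gripper's body (76 mm by 85 mm) begins 54 mm behind the grasp point. The pads swing forward as they close: fully open they stand 13 mm farther back than shut.
Start: joints at [-1.15, 0.26, -0.138, 1.173, 0, 1.571], TCP at [0.214, -0.479, 0.25] pointing down, gripper open.
Joint ranges: [-2.78, 2.78], [-0.83, 1.72], [-1.28, 1.37], [-1.9, 2.12], [-1.57, 1.48], [-3.14, 3.14]. Speed limits (rad/s): [2.57, 2.57, 3.14, 3.14, 3.14, 3.14].

### API

Orientations are given as a rotation vector (axis times angle).
In Python, from workcell import get_obs, get_image, camera_params, sign_off gives the robot as it stands.
- The arm moves only by the shell command python3 -m crank 'ROWS' [FORCE]. ROWS is JSON, a list of rows, each a list of 3 entries, a list of its own where there are three numbers: the shift along the tool's x, y, z in cm, then the turn, a rotation vector about the tool's x, y, z in rad, then the opening, from -1 (shut) to 1 (fully open). A call has 1 to 20 rows; each row shifts and turns the commanded pose from where the row before left it, along the tool's axes as they then stand; what a row does not reach is not made up. A row lasts 1/8 s, in which the tool goes at most 62.5 mm and 10.7 degrees, less where a joint would pass 70% of its speed; a pose out of reach is approached as far as the arm can. A call is refused whole if a number of a shift passes 6.25 or a number of a turn 0.188, either way. A call with a gripper value outside its range is refused whole. The fingers move at their own pace and stop on an object; FORCE is the grip in N (left out, the last holds). Time passes only in rows, so rows that do not move let the fingers close. It gives the time, the measured TCP pose, the force, the opening and the grip force at its end, in the units of the state.
- get_obs(): the state, without advancing time (a new reading comes with each control period).
- get_image(name): name is "scene" or "top" or "wrist"; returns the picture (400x640x3 uint8, red, green, blue); there is no depth.
- camera_params(name): a dict with "K" (3x3 intrinsics, pixels), "eye" and "orientation" of the camera in the world; the wrist camera has in their place "hand_eye" (4x4, takes a point from camera to tool coordinates, whose origin is the TCP and whose axes are the flange's). Camera axes: x right, y up, looking along -z (the intrinsics and any distortion apply to the point x, -y, -z); pixel columns grow to the right and rows downward; lengths in m; the calibration is good to about 2 mm. A picture is of the moment at which its call begins: read the wrist's pose just before it. camera_params takes no time and is no camera call.
- sign_off(): hands the job in; it is judged then, once.
The state is a dict: "t": time; "joints": joint angles; "qvel": joint speeds; "joint_torque": joint torques, N m; "tool_pos": TCP position; "eef_rot": TCP orientation; "contact_force": force on the tool from outside, world axes, zero at the start; "torque": the same for the moment, N m; "grip_width": finger opening in m; "grip_force": force on a finger pad.
Only numpy, scipy, OpenCV 4.12 (cv2) and the standard library are available. Lean on these libraries where they do the work, as an engineer would, in place of code of your own. Each camera call takes 0.05 s, during which the arm holds its last target. There are 200 camera calls.

### The job

The radio on the bench has been taken apart; put its parts into the bins of the aluminium job tray so that they stay together: the larger loudspeaker, magnet up, in the large square bin, both fat D cells standing upright in the long narrow bin, and the smaller transformer, upright on its feet, in the small square bin. Set each part down flat on the floor of its bin without dropping it. The smaller loudspeaker, the thinner cell and the bigger transformer belong to other jobs: leave them where they are.

Things in the scene. Friction and masses are not known exactly. Their poses are not given: they have to be found in the camera images.
- speaker_big_c (a point): Larger loudspeaker, to be packed, 180 g: round steel frame 77 mm across and 38 mm high, lying face down on its 4 mm flange, magnet up (the part to grip): a cylinder 45 mm in diameter, from 22 mm above the underside to the top; the basket widens below it. Origin on the axis half-way up (19 mm); z up; any yaw
- cell_d1_c (a point): One of the two fat D cells, to be packed, 140 g: battery cell standing upright, 34 mm in diameter, 61.5 mm high, small nub on the upper end. Origin on the axis half-way up (30.75 mm); z up; any yaw
- cell_d2_c (a point): The other fat D cell, just like the first, to be packed, 140 g: battery cell standing upright, 34 mm in diameter, 61.5 mm high, small nub on the upper end. Origin on the axis half-way up (30.75 mm); z up; any yaw
- transformer_small_c (a point): Smaller transformer, to be packed, 280 g: dark laminated core, 45 mm along x with plain flat ends (grip along x), 24 mm thick in y, 38 mm high; paper-wrapped winding bulges to 38 mm in y from 7 to 31 mm up; brass tags on +y; flat feet 51 mm overall in x. Stands upright. Origin on the axis half-way up (19 mm); z up
- speaker_little_c (a point): Smaller loudspeaker, to be left alone: round steel frame 57 mm across and 29 mm high, lying face down on its 4 mm flange, magnet up (the part to grip): a cylinder 33 mm in diameter, from 17 mm above the underside to the top; the basket widens below it. Origin on the axis half-way up (14.5 mm); z up; any yaw
- cell_c_c (a point): The single thinner C cell, to be left alone: battery cell standing upright, 26 mm in diameter, 50 mm high, small nub on the upper end. Origin on the axis half-way up (25 mm); z up; any yaw
- transformer_big_c (a point): Bigger transformer, to be left alone: dark laminated core, 63 mm along x with plain flat ends (grip along x), 33.6 mm thick in y, 53.2 mm high; paper-wrapped winding bulges to 53.2 mm in y from 10 to 43 mm up; brass tags on +y; flat feet 70 mm overall in x. Stands upright. Origin on the axis half-way up (26.6 mm); z up
- bin_large: Large square grey bin (fixed), 104 x 104 mm outside, 98 x 98 mm inside, 28 mm high, floor 3 mm thick; its underside is 3 mm above the bench. Origin: centre of the underside; z up; x and y along its sides. All bins stand in the aluminium tray (150 x 400 mm, rim 14 mm high), in any order
- bin_long: Long narrow grey bin (fixed), 110 x 58 mm outside, 104 x 52 mm inside, 28 mm high, floor 3 mm thick; its underside is 3 mm above the bench. Origin: centre of the underside; z up; x along its length. Both D cells stand in it one beside the other along x, centres about 51 mm apart
- bin_small: Small square grey bin (fixed), 76 x 76 mm outside, 70 x 70 mm inside, 28 mm high, floor 3 mm thick; its underside is 3 mm above the bench. Origin: centre of the underside; z up; x and y along its sides. Bystanders: a bottle 125 mm high and a screwdriver at y below -0.36, the open radio shell and a screw tub (to 55 mm high) at y above 0.36
Not all that is in view belongs to the job. Leave any blue look-alike of the part that bears cell_d2_c alone. What is shaped like the bin_long but purple is not meant.

How it is judged:
At the end, for the whole second after the job is handed in: Large loudspeaker flat, magnet up, in the large bin (14 mm of centre); both D cells upright in the long bin; small transformer upright in the small bin (25 mm); each on the bin floor, tilt under 0.15 rad, at rest. Other parts not tipped or moved over 15 mm (x of speaker_big_c in the frame of bin_large between -0.014 and 0.014 m and y of speaker_big_c in the frame of bin_large between -0.014 and 0.014 m and z of speaker_big_c in the frame of bin_large between 0.018 and 0.026 m and angle between each of speaker_big_c, cell_d1_c, cell_d2_c, transformer_small_c's own z axis and vertical below 0.15 rad and linear speed of each of speaker_big, cell_d1, cell_d2, transformer_small below 0.02 m/s and angular speed of each of speaker_big, cell_d1, cell_d2, transformer_small below 0.2 rad/s and x of cell_d1_c in the frame of bin_long between -0.039 and 0.039 m and y of cell_d1_c in the frame of bin_long between -0.013 and 0.013 m and z of cell_d1_c in the frame of bin_long between 0.02975 and 0.03775 m and x of cell_d2_c in the frame of bin_long between -0.039 and 0.039 m and y of cell_d2_c in the frame of bin_long between -0.013 and 0.013 m and z of cell_d2_c in the frame of bin_long between 0.02975 and 0.03775 m and x of transformer_small_c in the frame of bin_small between -0.025 and 0.025 m and y of transformer_small_c in the frame of bin_small between -0.025 and 0.025 m and z of transformer_small_c in the frame of bin_small between 0.018 and 0.026 m); the robot touches nothing.
It fails at once if the smaller loudspeaker is disturbed (moved by more than 15 mm, or tipped) (distance of speaker_little_c from where it was at the start of the episode above 0.015 m or angle between speaker_little_c's own z axis and vertical above 0.35 rad).
It fails at once if the thinner cell is disturbed (moved by more than 15 mm, or tipped) (distance of cell_c_c from where it was at the start of the episode above 0.015 m or angle between cell_c_c's own z axis and vertical above 0.35 rad).
It fails at once if the bigger transformer is disturbed (moved by more than 15 mm, or tipped) (distance of transformer_big_c from where it was at the start of the episode above 0.015 m or angle between transformer_big_c's own z axis and vertical above 0.35 rad).
It fails at once if one of the radio's parts is dropped (falls free by more than about 25 mm) ((linear speed of speaker_big above 0.7 m/s and contact force between speaker_big and the fingers below 0.05 N) or (linear speed of cell_d1 above 0.7 m/s and contact force between cell_d1 and the fingers below 0.05 N) or (linear speed of cell_d2 above 0.7 m/s and contact force between cell_d2 and the fingers below 0.05 N) or (linear speed of transformer_small above 0.7 m/s and contact force between transformer_small and the fingers below 0.05 N)).
It also fails if it takes over 96 s, if anything falls off the work surface, if the arm or the gripper's body presses on something with over 40 N, if the wrist force passes 120 N, or if a joint passes its speed limit or range.

## Working session

There is one attempt and no reset: what is moved stays moved. The work goes in short steps, Python scripts to look and compute and a shell command to move; the robot and the scene stay as the last step left them, time stands still between calls to the robot, and variables do not carry over. Pictures are saved under pics/ and viewed, at most 17 in all, crops included, and the job is handed in when it is done.

```bash
mkdir -p pics; ls; python3 - <<'E'
from workcell import *
import cv2,json
for n in("top","scene"):
    cv2.imwrite(f"pics/{n}0.png",get_image(n)[:,:,::-1])
    print(n,camera_params(n))
print(camera_params("wrist")); print(get_obs())
E
```

```text
pics
top {'K': array([[420.35131119,   0.        , 313.59510624],
       [  0.        , 420.35131119, 197.30986664],
       [  0.        ,   0.        ,   1.        ]]), 'eye': array([ 0.46633437, -0.00201336,  0.99816073]), 'orientation': array([ 0.10842209, -0.11189797, -1.54973316])}
scene {'K': array([[381.5877304 ,   0.        , 319.79989863],
       [  0.        , 381.5877304 , 191.38325873],
       [  0.        ,   0.        ,   1.        ]]), 'eye': array([0.95360409, 0.36340789, 0.82293157]), 'orientation': array([0.29913145, 0.7117895 , 2.31364029])}
{'K': array([[286.29377049,   0.        , 322.39197112],
       [  0.        , 286.29377049, 198.55869202],
       [  0.        ,   0.        ,   1.        ]]), 'hand_eye': array([[-6.07715052e-04,  9.59410812e-01,  2.82011567e-01,
         7.20200426e-02],
       [ 9.99999805e-01,  6.23826097e-04,  3.26562161e-05,
        -9.15819489e-04],
       [-1.44595449e-04,  2.82011532e-01, -9.59411004e-01,
        -1.24224845e-01],
       [ 0.00000000e+00,  0.00000000e+00,  0.00000000e+00,
         1.00000000e+00]])}
{'t': 0.1, 'joints': array([-1.15002594e+00,  2.60597277e-01, -1.39216550e-01,  1.17270241e+00,
       -3.37195294e-06,  1.57076239e+00]), 'qvel': array([-0.00022405, -0.00020492,  0.00444579, -0.00015671,  0.0013795 ,
        0.00053283]), 'joint_torque': array([-1.23490263e-04, -4.06507766e+01,  2.54527563e+01,  1.00427432e-02,
       -4.06202798e-05,  9.70308633e-06]), 'tool_pos': array([ 0.21421053, -0.47868857,  0.24956804]), 'eef_rot': array([-3.07066685e+00, -6.55780568e-01,  5.69028862e-04]), 'contact_force': array([-0.27684073, -0.23614388, -0.23221671]), 'torque': array([ 0.0406506 , -0.00374936,  0.00448199]), 'grip_force': 0.0, 'grip_width': 0.08544792841623257}
```

View pics/top0.png

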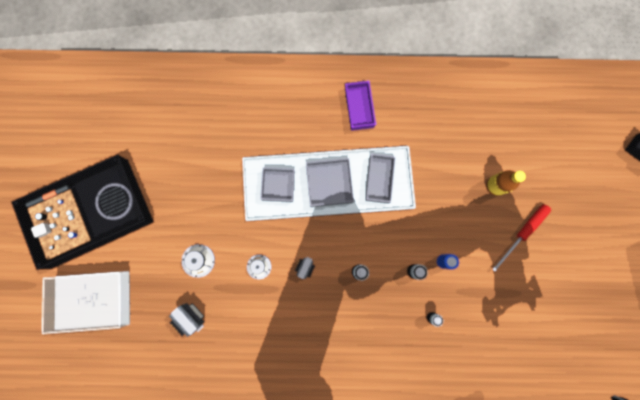

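View pics/scene0.png

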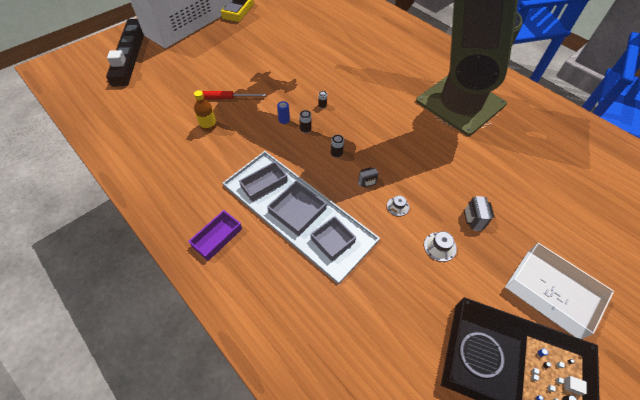

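The top picture shows the big speaker at (198,260) and the little one at (259,266). The small transformer is at (305,267), the D cells at (360,272) and (418,271), the blue decoy at (448,261), the C cell at (435,319) and the big transformer at (187,320). In the tray are the small bin (278,183), large bin (329,181) and long bin (380,177); the purple decoy bin is at (360,105).

```bash
cat > h.py <<'E'
from workcell import *
import numpy as np, cv2
from scipy.spatial.transform import Rotation as R
def cam(n,obs=None):
    p=camera_params(n)
    if n=="wrist":
        o=obs or get_obs(); T=np.eye(4);T[:3,:3]=R.from_rotvec(o["eef_rot"]).as_matrix();T[:3,3]=o["tool_pos"]
        M=T@p["hand_eye"]; return p["K"],M[:3,3],M[:3,:3]
    return p["K"],p["eye"],R.from_rotvec(p["orientation"]).as_matrix()
def ray(c,uv,z):
    K,e,M=c; uv=np.atleast_2d(np.asarray(uv,float))
    d=np.c_[(uv[:,0]-K[0,2])/K[0,0],-(uv[:,1]-K[1,2])/K[1,1],-np.ones(len(uv))]@M.T
    return (e+d*((z-e[2])/d[:,2])[:,None])[:,:2]
def proj(c,P):
    K,e,M=c; q=(np.atleast_2d(P)-e)@M
    return np.c_[K[0,2]+K[0,0]*q[:,0]/-q[:,2],K[1,2]-K[1,1]*q[:,1]/-q[:,2]]
E
python3 - <<'E'
from h import *
c=cam("top")
for n,uv,z in [("spk",(198,260),.036),("lit",(259,266),.028),("tr",(305,267),.038),("d1",(361,271),.06),("d2",(419,270),.06),("blue",(449,260),.06),("C",(436,320),.05),("trb",(187,320),.053),("bs",(278,183),.006),("bl",(329,181),.006),("blong",(380,177),.006)]:
    print(n,ray(c,uv,z).round(3))
im=cv2.imread("pics/top0.png")
cv2.imwrite("pics/top0c.png",cv2.resize(im[135:335,165:465],None,fx=2.6,fy=2.6,interpolation=cv2.INTER_CUBIC))
E
```

```text
spk [[0.455 0.256]]
lit [[0.443 0.119]]
tr [[0.443 0.014]]
d1 [[ 0.437 -0.11 ]]
d2 [[ 0.442 -0.238]]
blue [[ 0.465 -0.305]]
C [[ 0.334 -0.276]]
trb [[0.325 0.268]]
bs [[0.64  0.083]]
bl [[ 0.647 -0.039]]
blong [[ 0.659 -0.162]]
```

View pics/top0c.png

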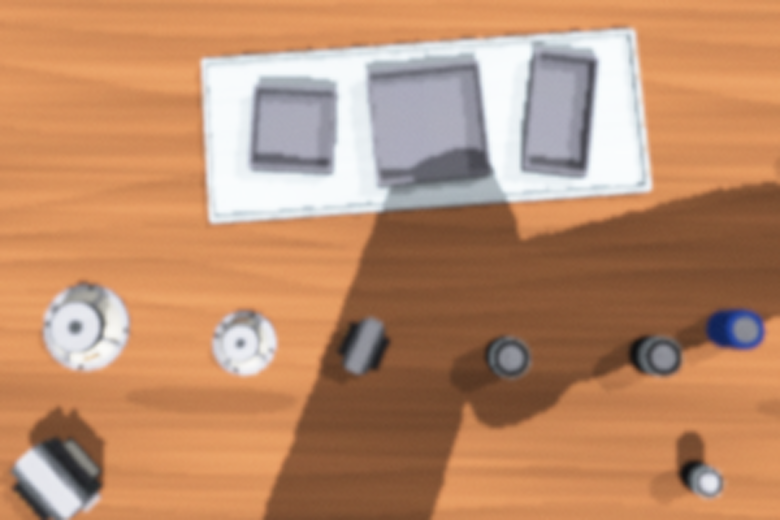

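```bash
python3 -m crank '[[[0,0,0],[0,0,0.14],1],[[0,0,0],[0,0,0.14],1],[[0,0,0],[0,0,0.14],1],[[2.7,-3.9,0],[0,0,0],1],[[2.7,-3.9,0],[0,0,0],1],[[2.7,-3.9,0],[0,0,0],1],[[2.7,-3.9,0],[0,0,0],1],[[2.7,-3.9,0],[0,0,0],1],[[2.7,-3.9,0],[0,0,0],1],[[2.7,-3.9,0],[0,0,0],1],[[2.7,-3.9,0],[0,0,0],1],[[2.7,-3.9,0],[0,0,0],1],[[2.7,-3.9,0],[0,0,0],1],[[0,0,0],[0,0,0],1],[[0,0,0],[0,0,0],1]]' 60
python3 - <<'E'
from h import *
import pickle
o=get_obs(); im=get_image("wrist")[:,:,::-1]; cv2.imwrite("pics/w1.png",im); pickle.dump(o,open("w1.pkl","wb"))
print(R.from_rotvec(o["eef_rot"]).as_matrix().round(4))
E
```

```text
t: 1.98
tool_pos: [0.4835, -0.0891, 0.2498]
eef_rot: [3.141, 0.002, -0.003]
contact_force: [0.1, -0.1, -0.7]
grip_width: 0.0854
grip_force: 0.0
[[ 1.0e+00  1.3e-03 -1.6e-03]
 [ 1.3e-03 -1.0e+00 -3.0e-04]
 [-1.6e-03  3.0e-04 -1.0e+00]]
```

View pics/w1.png

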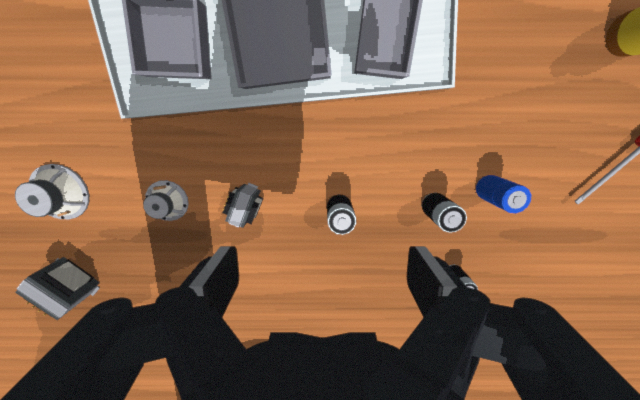

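Wrist view: the D cell tops are at about (341,221) and (452,218), the transformer core top near (243,205), and the big speaker's magnet top at (38,200). The bins are cut off at the top edge, so I'll look from farther out.

```bash
python3 -m crank '[[[6,0,0],[0,0,0],1],[[6,0,0],[0,0,0],1],[[0,0,0],[0,0,0],1],[[0,0,0],[0,0,0],1],[[0,0,0],[0,0,0],1]]'
python3 - <<'E'
from h import *
import pickle
o=get_obs(); im=get_image("wrist")[:,:,::-1].copy(); cv2.imwrite("pics/w2.png",im); pickle.dump(o,open("w2.pkl","wb"))
a=cv2.resize(im[0:200,80:480],None,fx=1.95,fy=1.95,interpolation=cv2.INTER_CUBIC)
w1=cv2.imread("pics/w1.png")
b=np.hstack([cv2.resize(w1[y-33:y+33,x-43:x+43],(260,200),interpolation=cv2.INTER_CUBIC) for x,y in ((43,195),(243,205),(341,215))])
cv2.imwrite("pics/w2c.png",np.vstack([a,b]) if a.shape[1]==b.shape[1] else a)
print(a.shape,b.shape)
E
```

```text
t: 2.65
tool_pos: [0.6025, -0.0896, 0.2509]
eef_rot: [3.142, -0.001, -0.001]
contact_force: [-0.6, 1.1, -0.5]
grip_width: 0.0852
grip_force: 0.0
(390, 780, 3) (200, 780, 3)
```

View pics/w2c.png

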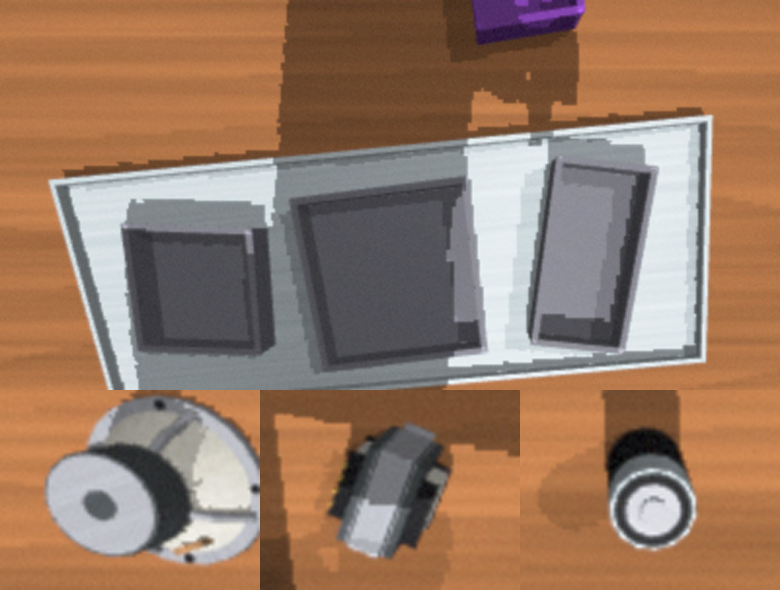

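The bin rims and the magnified magnet, transformer core and cell top are clear. I'll cast the corners I read off.

```bash
python3 - <<'E'
from h import *
import pickle
o1=pickle.load(open("w1.pkl","rb"));o2=pickle.load(open("w2.pkl","rb"))
c1=cam("wrist",o1);c2=cam("wrist",o2)
B=dict(small=[(123,226),(254,232),(262,354),(137,351)],large=[(291,199),(468,181),(487,350),(325,370)],long=[(556,158),(657,168),(624,352),(532,343)])
for n,p in B.items():
    q=ray(c2,np.array(p)/1.95+[80,0],.031); e=[q[(i+1)%4]-q[i] for i in range(4)]
    print(n,q.mean(0).round(4),[round(float(np.linalg.norm(x))*1000) for x in e],"yaw",[round(float(np.arctan2(x[1],x[0])),3) for x in (-e[1],e[3])],"yawY",[round(float(np.arctan2(x[1],x[0])+np.pi/2),3) for x in (e[0],-e[2])])
print("d1",ray(c1,(341.7,220.7),.0615),"d2",ray(c1,(452.5,217.5),.0615),"spk",ray(c1,(34,199.7),.038),"tr",ray(c1,[(200+127/3.023,172+95/3.023)],.038))
E
```

```text
small [0.6334 0.0817] [77, 74, 79, 76] yaw [-0.044, -0.061] yawY [-0.045, -0.026]
large [ 0.6417 -0.0402] [104, 101, 104, 104] yaw [0.116, 0.116] yawY [0.094, 0.124]
long [ 0.653  -0.1603] [59, 109, 58, 109] yaw [-0.099, -0.098] yawY [-0.093, -0.1]
d1 [[ 0.4360894  -0.11067784]] d2 [[ 0.44010471 -0.2392567 ]] spk [[0.45440926 0.26485512]] tr [[0.44974012 0.01063632]]
```

```bash
cat >> h.py <<'E'
def go(x,y,z):
    o=get_obs(); M=R.from_rotvec(o["eef_rot"]).as_matrix()
    print("pos",o["tool_pos"].round(4),"yaw",round(float(np.arctan2(M[1,0],M[0,0])),4),"shift cm",((np.array([x,y,z])-o["tool_pos"])@M*100).round(2))
E
python3 -m crank '[[[0,0,0],[0,0,0.098],1],[[0,0,0],[0,0,0],1],[[0,0,0],[0,0,0],1]]'
python3 -c "
from h import *
go(.436,-.1107,.13)"
```

```text
t: 3.08
tool_pos: [0.6037, -0.089, 0.2509]
eef_rot: [3.138, -0.151, 0.001]
contact_force: [0.2, 0.5, 0.0]
grip_width: 0.0852
grip_force: 0.0
pos [ 0.6037 -0.089   0.2509] yaw -0.0961 shift cm [-16.49   3.77  12.08]
```

```bash
python3 -m crank '[[[-3.3,0.75,2.4],[0,0,0],1],[[-3.3,0.75,2.4],[0,0,0],1],[[-3.3,0.75,2.4],[0,0,0],1],[[-3.3,0.75,2.4],[0,0,0],1],[[-3.3,0.75,2.4],[0,0,0],1],[[0,0,0],[0,0,0],1],[[0,0,0],[0,0,0],1],[[0,0,0],[0,0,0],1]]'
python3 - <<'E'
from h import *
go(.436,-.1107,.047)
c=cam("wrist");im=get_image("wrist")[:,:,::-1].copy()
for uv in proj(c,[[.436,-.1107,.0615]]): cv2.circle(im,tuple(int(v) for v in uv),3,(0,0,255),-1);print(uv)
cv2.imwrite("pics/w3.png",im)
E
```

```text
t: 4.08
tool_pos: [0.4385, -0.1105, 0.1314]
eef_rot: [3.137, -0.152, 0.005]
contact_force: [-0.3, -0.1, -0.7]
grip_width: 0.0853
grip_force: 0.0
pos [ 0.4385 -0.1105  0.1314] yaw -0.0965 shift cm [-0.28  0.04  8.44]
[324.30988759 221.38413052]
```

View pics/w3.png

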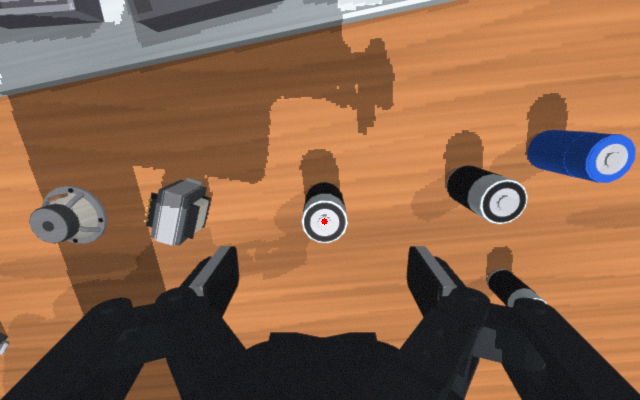

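The projected D1 centre (324,221) sits on the cell's nub, so I'll descend, grip and lift.

```bash
python3 -m crank '[[[-0.28,0,3],[0,0,0],1],[[0,0,3],[0,0,0],1],[[0,0,2.4],[0,0,0],1],[[0,0,0],[0,0,0],1],[[0,0,0],[0,0,0],-1],[[0,0,0],[0,0,0],-1],[[0,0,0],[0,0,0],-1],[[0,0,0],[0,0,0],-1],[[0,0,0],[0,0,0],-1],[[0,0,0],[0,0,0],-1]]' 60; python3 -c "
from h import *
o=get_obs()
go(*o['tool_pos'])"
```

```text
t: 5.38
tool_pos: [0.4344, -0.1102, 0.0474]
eef_rot: [3.137, -0.153, 0.003]
contact_force: [-0.8, 0.3, 5.8]
grip_width: 0.0324
grip_force: 59.1
pos [ 0.4344 -0.1102  0.0474] yaw -0.0972 shift cm [0. 0. 0.]
```

```bash
python3 -m crank '[[[0,0,-2],[0,0,0],-1],[[0,0,-3],[0,0,0],-1],[[0,0,-3],[0,0,0],-1],[[0,0,0],[0,0,0],-1],[[0,0,0],[0,0,0],-1]]' ; python3 -c "
from h import *
go(.677,-.1627,.127)"
```

```text
t: 6.0
tool_pos: [0.433, -0.1098, 0.1259]
eef_rot: [-3.138, 0.153, 0.001]
contact_force: [0.1, -0.4, -1.9]
grip_width: 0.0323
grip_force: 59.7
pos [ 0.433  -0.1098  0.1259] yaw -0.0973 shift cm [24.79  2.89 -0.13]
```

```bash
python3 -m crank '[[[4.1,0.48,0],[0,0,0],-1],[[4.1,0.48,0],[0,0,0],-1],[[4.1,0.48,0],[0,0,0],-1],[[4.1,0.48,0],[0,0,0],-1],[[4.1,0.48,0],[0,0,0],-1],[[4.1,0.48,0],[0,0,0],-1],[[0,0,0],[0,0,0],-1],[[0,0,0],[0,0,0],-1],[[0,0,0],[0,0,0],-1]]' ; python3 - <<'E'
from h import *
go(.677,-.1627,.0535)
c=cam("wrist");im=get_image("wrist")[:,:,::-1].copy()
u=np.array([.9952,-.098,0]);v=np.array([.098,.9952,0]);b=np.array([.653,-.1603,.031])
for a,d in ((1,1),(1,-1),(-1,1),(-1,-1)):
    p=proj(c,b+u*.055*a+v*.029*d)[0]; cv2.circle(im,tuple(int(t) for t in p),2,(0,0,255),-1)
cv2.imwrite("pics/w4.png",im)
E
```

```text
t: 7.12
tool_pos: [0.6739, -0.1621, 0.1256]
eef_rot: [-3.137, 0.153, 0.004]
contact_force: [-0.2, 0.1, -0.6]
grip_width: 0.0328
grip_force: 59.7
pos [ 0.6739 -0.1621  0.1256] yaw -0.0973 shift cm [0.34 0.03 7.21]
```

View pics/w4.png

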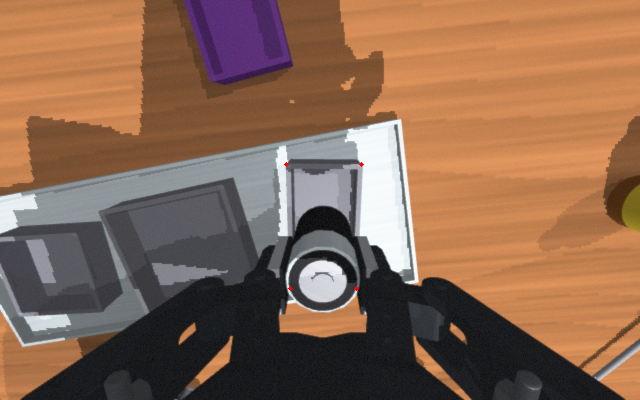

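The projected rim corners (286,164) and (361,164) land on the bin, and the cell is centred over it. I'll lower it gently.

```bash
python3 -m crank '[[[0.3,0,2.5],[0,0,0],-1],[[0,0,2.5],[0,0,0],-1],[[0,0,1.6],[0,0,0],-1],[[0,0,0.2],[0,0,0],-1],[[0,0,0],[0,0,0],-1],[[0,0,0],[0,0,0],-1]]'; python3 -m crank '[[[0,0,0.25],[0,0,0],-1],[[0,0,0],[0,0,0],-1]]'; python3 -m crank '[[[0,0,0.15],[0,0,0],-1],[[0,0,0],[0,0,0],-1]]'
```

```text
t: 7.92
tool_pos: [0.6794, -0.163, 0.0596]
eef_rot: [3.138, -0.153, 0.003]
contact_force: [0.3, 0.2, -0.6]
grip_width: 0.0325
grip_force: 59.7
t: 8.18
tool_pos: [0.6785, -0.1628, 0.0559]
eef_rot: [3.138, -0.153, 0.0]
contact_force: [0.2, 0.5, -1.3]
grip_width: 0.0326
grip_force: 59.7
t: 8.43
tool_pos: [0.6784, -0.1627, 0.0541]
eef_rot: [-3.138, 0.153, 0.001]
contact_force: [-0.3, 0.1, -0.1]
grip_width: 0.0325
grip_force: 59.7
```

```bash
python3 -m crank '[[[0,0,0.1],[0,0,0],-1],[[0,0,0],[0,0,0],-1]]'|grep -E "pos|contact"; python3 -m crank '[[[0,0,0.1],[0,0,0],-1],[[0,0,0],[0,0,0],-1]]'|grep -E "pos|contact"
```

```text
tool_pos: [0.6786, -0.1628, 0.0535]
contact_force: [-0.1, 0.5, 0.4]
tool_pos: [0.6787, -0.1628, 0.0535]
contact_force: [-2.1, 0.3, 5.5]
```

```bash
python3 -m crank '[[[0,0,0],[0,0,0],0.4],[[0,0,0],[0,0,0],0.4],[[0,0,0],[0,0,0],0.4],[[0,0,-2],[0,0,0],0.4],[[0,0,-4],[0,0,0],0.4],[[0,0,-4],[0,0,0],0.4],[[0,0,0],[0,0,0],0.4],[[0,0,0],[0,0,0],0.4]]'; python3 -c "
from h import *
go(.4401,-.2393,.14)"
```

```text
t: 9.93
tool_pos: [0.6783, -0.1627, 0.1518]
eef_rot: [-3.138, 0.153, 0.001]
contact_force: [-0.6, 0.3, -0.2]
grip_width: 0.0595
grip_force: 0.0
pos [ 0.6783 -0.1627  0.1518] yaw -0.0972 shift cm [-22.96   9.94   1.19]
```

```bash
python3 -m crank '[[[-4.6,2,0.24],[0,0,0],0.4],[[-4.6,2,0.24],[0,0,0],0.4],[[-4.6,2,0.24],[0,0,0],0.4],[[-4.6,2,0.24],[0,0,0],0.4],[[-4.6,2,0.24],[0,0,0],0.4],[[0,0,0],[0,0,0],0.4],[[0,0,0],[0,0,0],0.4],[[0,0,0],[0,0,0],0.4]]' >/dev/null; python3 - <<'E'
from h import *
c=cam("wrist");im=get_image("wrist")[:,:,::-1].copy()
for P in ([.4401,-.2393,.0615],[.465,-.305,.0615]):
    p=proj(c,P)[0]; cv2.circle(im,tuple(int(t) for t in p),3,(0,0,255),-1)
cv2.imwrite("pics/w5.png",im)
go(.4401,-.2393,.047)
E
```

```text
pos [ 0.4411 -0.2398  0.1401] yaw -0.096 shift cm [-0.11 -0.04  9.31]
```

View pics/w5.png

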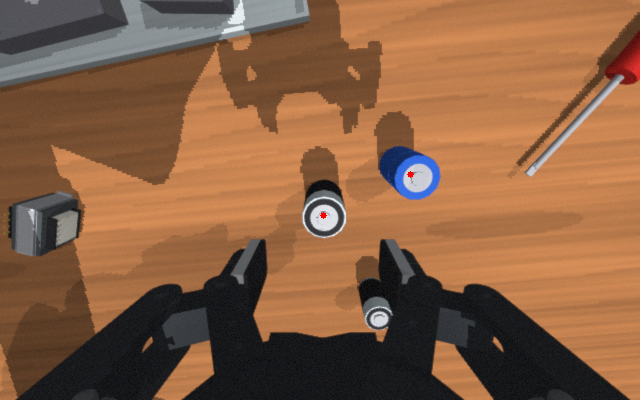

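D2's projected centre is on its nub at (323,215). The blue cell at (415,175) and the C cell at (378,317) are clear of the jaws.

```bash
python3 -m crank '[[[-0.1,0,4],[0,0,0],0.4],[[0,0,3],[0,0,0],0.4],[[0,0,2.3],[0,0,0],0.4],[[0,0,0],[0,0,0],0.4],[[0,0,0],[0,0,0],-1],[[0,0,0],[0,0,0],-1],[[0,0,0],[0,0,0],-1],[[0,0,0],[0,0,0],-1],[[0,0,0],[0,0,0],-1],[[0,0,-2],[0,0,0],-1],[[0,0,-3],[0,0,0],-1],[[0,0,-4.5],[0,0,0],-1],[[0,0,0],[0,0,0],-1],[[0,0,0],[0,0,0],-1]]' 60; python3 -c "
from h import *
go(.6265,-.1577,.142)"
```

```text
t: 12.72
tool_pos: [0.4383, -0.2396, 0.1417]
eef_rot: [-3.138, 0.153, 0.001]
contact_force: [-0.6, 0.1, -1.3]
grip_width: 0.0322
grip_force: 59.8
pos [ 0.4383 -0.2396  0.1417] yaw -0.0973 shift cm [17.94 -9.98 -0.04]
```

```bash
python3 -m crank '[[[4.5,-2.5,0],[0,0,0],-1],[[4.5,-2.5,0],[0,0,0],-1],[[4.5,-2.5,0],[0,0,0],-1],[[4.4,-2.5,0],[0,0,0],-1],[[0,0,0],[0,0,0],-1],[[0,0,0],[0,0,0],-1],[[0,0,0],[0,0,0],-1],[[0,0,0],[0,0,0],-1]]'; python3 - <<'E'
from h import *
go(.6265,-.1577,.0535)
cv2.imwrite("pics/w6.png",get_image("wrist")[:,:,::-1])
E
```

```text
t: 13.72
tool_pos: [0.6257, -0.1583, 0.1423]
eef_rot: [-3.138, 0.155, 0.001]
contact_force: [0.1, -0.4, -1.0]
grip_width: 0.0323
grip_force: 59.9
pos [ 0.6257 -0.1583  0.1423] yaw -0.0984 shift cm [ 0.08 -0.07  8.88]
```

View pics/w6.png

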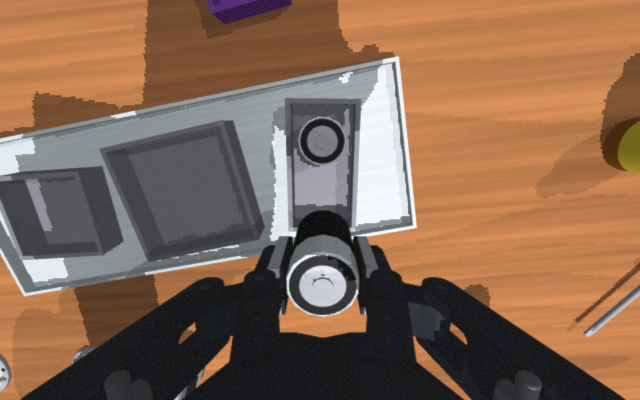

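D1 stands upright and centred across the bin at (322,141). D2 is lined up over the near half, so I'll lower it.

```bash
python3 -m crank '[[[0,0,3],[0,0,0],-1],[[0,0,3],[0,0,0],-1],[[0,0,2.4],[0,0,0],-1],[[0,0,0],[0,0,0],-1],[[0,0,0],[0,0,0],-1]]'|grep -E "pos|contact"; for i in 1; do :; done; python3 -m crank '[[[0,0,0.3],[0,0,0],-1],[[0,0,0],[0,0,0],-1]]'|grep -E "pos|contact"; python3 -m crank '[[[0,0,0.15],[0,0,0],-1],[[0,0,0],[0,0,0],-1]]'|grep -E "pos|contact"
```

```text
tool_pos: [0.6271, -0.158, 0.0594]
contact_force: [-0.6, -0.3, -1.4]
tool_pos: [0.627, -0.1578, 0.0559]
contact_force: [-0.4, 1.0, -1.3]
tool_pos: [0.6272, -0.1578, 0.0545]
contact_force: [-1.0, 1.0, 3.2]
```

```bash
python3 -m crank '[[[0,0,0.05],[0,0,0],-1],[[0,0,0],[0,0,0],-1]]'|grep -E "pos|contact"; python3 -m crank '[[[0,0,0],[0,0,0],0.4],[[0,0,0],[0,0,0],0.4],[[0,0,0],[0,0,0],0.4],[[0,0,-2],[0,0,0],0.4],[[0,0,-4],[0,0,0],0.4],[[0,0,-4],[0,0,0],1],[[0,0,0],[0,0,0],1],[[0,0,0],[0,0,0],1]]' | grep pos; python3 -c "
from h import *
go(.45,.011,.14)"
```

```text
tool_pos: [0.6272, -0.1578, 0.0545]
contact_force: [-1.5, -0.1, 5.9]
tool_pos: [0.6265, -0.1576, 0.1528]
pos [ 0.6265 -0.1576  0.1528] yaw -0.0972 shift cm [-19.2  -15.07   1.29]
```

```bash
python3 -m crank '[[[-4.8,-3.77,0.3],[0,0,0],1],[[-4.8,-3.77,0.3],[0,0,0],1],[[-4.8,-3.77,0.3],[0,0,0],1],[[-4.8,-3.77,0.3],[0,0,0],1],[[0,0,0],[0,0,0],1],[[0,0,0],[0,0,-0.18],1],[[0,0,0],[0,0,-0.18],1],[[0,0,0],[0,0,-0.18],1],[[0,0,0],[0,0,-0.18],1],[[0,0,0],[0,0,-0.18],1],[[0,0,0],[0,0,-0.18],1],[[0,0,0],[0,0,-0.18],1],[[0,0,0],[0,0,0],1],[[0,0,0],[0,0,0],1],[[0,0,0],[0,0,0],1]]'; python3 - <<'E'
from h import *
import pickle
go(.45,.011,.14); o=get_obs();pickle.dump(o,open("w7.pkl","wb"))
im=get_image("wrist")[:,:,::-1].copy();cv2.imwrite("pics/w7.png",im)
cv2.imwrite("pics/w7c.png",cv2.resize(im[130:290,220:420],None,fx=3.5,fy=3.5,interpolation=cv2.INTER_CUBIC))
E
```

```text
t: 18.02
tool_pos: [0.4479, -0.0194, 0.1414]
eef_rot: [-2.577, -1.762, -0.023]
contact_force: [0.3, -0.5, -0.2]
grip_width: 0.0855
grip_force: 0.0
pos [ 0.4479 -0.0194  0.1414] yaw 1.1995 shift cm [ 2.9  -0.9   0.21]
```

View pics/w7c.png

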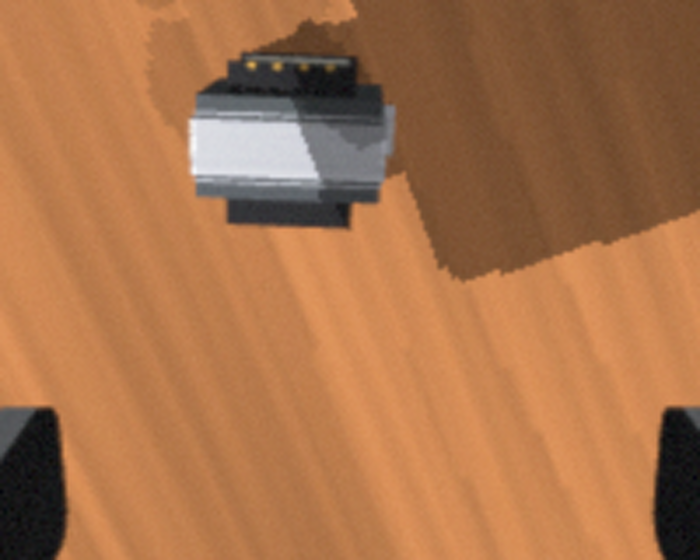

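The close-up shows the transformer's core top centred at about (302.9,172.9) in full-image pixels. It is aligned with the jaws to about 0.02 rad, with its tags on the far side.

```bash
python3 - <<'E'
from h import *
import pickle
o=pickle.load(open("w7.pkl","rb"));x,y=ray(cam("wrist",o),(302.9,172.9),.038)[0];print(x,y);go(x,y,.09)
E
```

```text
0.442692236060771 0.014340423524785248
pos [ 0.4478 -0.0194  0.1414] yaw 1.1999 shift cm [ 2.83 -1.65  5.22]
```

```bash
python3 -m crank '[[[1.4,-0.8,2.6],[0,0,0.02],1],[[1.4,-0.8,2.6],[0,0,0],1],[[0,0,0],[0,0,0],1],[[0,0,0],[0,0,0],1],[[0,0,0],[0,0,0],1]]'; python3 - <<'E'
from h import *
go(.4427,.0143,.041)
c=cam("wrist");im=get_image("wrist")[:,:,::-1].copy()
for uv in proj(c,[[.4427,.0143,.038]]): cv2.circle(im,tuple(int(v) for v in uv),2,(0,0,255),-1)
cv2.imwrite("pics/w8.png",im)
E
```

```text
t: 18.7
tool_pos: [0.4445, 0.0135, 0.0914]
eef_rot: [-2.595, -1.738, -0.026]
contact_force: [-0.1, -0.5, -0.8]
grip_width: 0.0852
grip_force: 0.0
pos [0.4445 0.0135 0.0914] yaw 1.1803 shift cm [-0.12 -0.16  5.04]
```

View pics/w8.png

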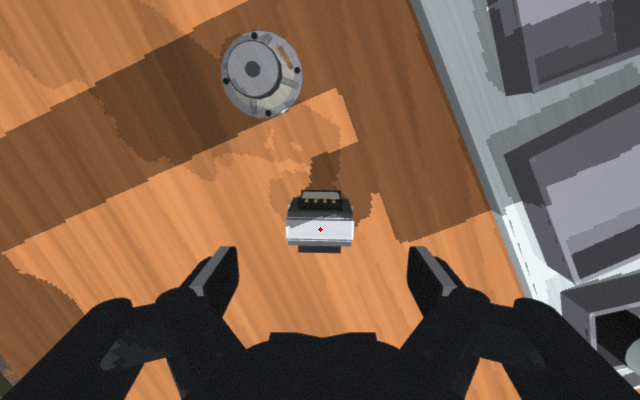

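The part is centred between the jaws at (320,229), so I'll go down and grip.

```bash
python3 -m crank '[[[-0.12,-0.16,2.5],[0,0,0],1],[[0,0,2.5],[0,0,0],1],[[0,0,0],[0,0,0],1],[[0,0,0],[0,0,0],1],[[0,0,0],[0,0,0],-1],[[0,0,0],[0,0,0],-1],[[0,0,0],[0,0,0],-1],[[0,0,0],[0,0,0],-1],[[0,0,0],[0,0,0],-1],[[0,0,0],[0,0,0],-1]]' 80; python3 -m crank '[[[0,0,-1],[0,0,0],-1],[[0,0,-1],[0,0,0],-1],[[0,0,0],[0,0,0],-1],[[0,0,0],[0,0,0],-1]]'
```

```text
t: 20.0
tool_pos: [0.4422, 0.0146, 0.0416]
eef_rot: [-2.594, -1.739, -0.025]
contact_force: [-1.3, -0.7, 8.3]
grip_width: 0.0427
grip_force: 80.8
t: 20.5
tool_pos: [0.4414, 0.0142, 0.0604]
eef_rot: [-2.593, -1.738, -0.023]
contact_force: [-0.5, 0.3, -3.0]
grip_width: 0.0423
grip_force: 82.3
```

```bash
python3 -m crank '[[[0,0,-3],[0,0,0],-1],[[0,0,-3.5],[0,0,0],-1],[[0,0,0],[0,0,0.11],-1],[[0,0,0],[0,0,0.11],-1],[[0,0,0],[0,0,0.11],-1],[[0,0,0],[0,0,0.11],-1],[[0,0,0],[0,0,0],-1],[[0,0,0],[0,0,0],-1]]'; python3 -c "
from h import *
go(.6334,.0817,.125)"
```

```text
t: 21.5
tool_pos: [0.4411, 0.0126, 0.1251]
eef_rot: [-2.906, -1.132, -0.015]
contact_force: [-0.3, 0.3, -2.4]
grip_width: 0.0425
grip_force: 82.5
pos [0.4411 0.0126 0.1251] yaw 0.7425 shift cm [18.84  7.91  0.19]
```

```bash
python3 -m crank '[[[3.77,1.58,0],[0,0,0],-1],[[3.77,1.58,0],[0,0,0],-1],[[3.77,1.58,0],[0,0,0],-1],[[3.77,1.58,0],[0,0,0],-1],[[3.77,1.58,0],[0,0,0],-1],[[0,0,0],[0,0,0],-1],[[0,0,0],[0,0,0],-1],[[0,0,0],[0,0,0],-1]]'; python3 - <<'E'
from h import *
go(.6334,.0817,.0475)
c=cam("wrist");im=get_image("wrist")[:,:,::-1].copy()
a=-.045;u=np.array([np.cos(a),np.sin(a),0]);v=np.array([-u[1],u[0],0]);b=np.array([.6334,.0817,.031])
for i,j in ((1,1),(1,-1),(-1,1),(-1,-1)):
    p=proj(c,b+u*.038*i+v*.038*j)[0]; cv2.circle(im,tuple(int(t) for t in p),2,(0,0,255),-1)
cv2.imwrite("pics/w9.png",im)
E
```

```text
t: 22.5
tool_pos: [0.6323, 0.0811, 0.127]
eef_rot: [-2.907, -1.129, -0.013]
contact_force: [0.1, -0.7, -1.7]
grip_width: 0.0426
grip_force: 82.5
pos [0.6323 0.0811 0.127 ] yaw 0.7409 shift cm [-0.01  0.18  7.95]
```

View pics/w9.png

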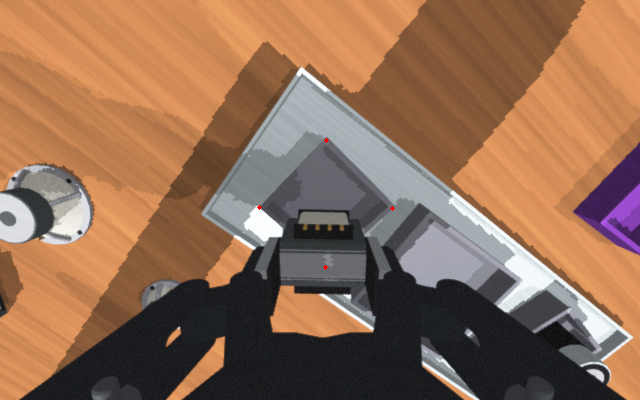

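The bin corners (326,140), (260,207) and (392,208) coincide with the projection, and the transformer is level above it. Lowering now.

```bash
python3 -m crank '[[[0,0.15,3],[0,0,0],-1],[[0,0,2.5],[0,0,0],-1],[[0,0,1.8],[0,0,0],-1],[[0,0,0],[0,0,0],-1],[[0,0,0],[0,0,0],-1]]'|grep -E "pos|contact"; python3 -m crank '[[[0,0,0.3],[0,0,0],-1],[[0,0,0],[0,0,0],-1]]'|grep -E "pos|contact"; python3 -m crank '[[[0,0,0.2],[0,0,0],-1],[[0,0,0],[0,0,0],-1]]'|grep -E "pos|contact"
```

```text
tool_pos: [0.6351, 0.0821, 0.0553]
contact_force: [0.6, 1.3, -2.7]
tool_pos: [0.6352, 0.0823, 0.0519]
contact_force: [0.8, -0.3, -2.6]
tool_pos: [0.6347, 0.0824, 0.0492]
contact_force: [-0.8, 0.4, -3.3]
```

```bash
for r in 1; do python3 -m crank '[[[0,0,0.12],[0,0,0],-1],[[0,0,0],[0,0,0],-1]]'|grep -E "pos|contact"; done;  python3 -m crank '[[[0,0,0.1],[0,0,0],-1],[[0,0,0],[0,0,0],-1]]'|grep -E "pos|contact"
```

```text
tool_pos: [0.6349, 0.0824, 0.048]
contact_force: [-0.2, -0.5, -3.5]
tool_pos: [0.6349, 0.0825, 0.0479]
contact_force: [-2.1, 0.2, 4.1]
```

```bash
python3 -m crank '[[[0,0,0],[0,0,0],0.3],[[0,0,0],[0,0,0],0.3],[[0,0,0],[0,0,0],0.3],[[0,0,-2],[0,0,0],0.3],[[0,0,-4],[0,0,0],0.3],[[0,0,-4],[0,0,0],1],[[0,0,0],[0,0,0],1],[[0,0,0],[0,0,0],1]]'; python3 -c "
from h import *
go(.4545,.26,.14)"
```

```text
t: 25.18
tool_pos: [0.6346, 0.0799, 0.1467]
eef_rot: [-2.907, -1.129, -0.015]
contact_force: [0.3, 0.4, 0.1]
grip_width: 0.0856
grip_force: 0.0
pos [0.6346 0.0799 0.1467] yaw 0.7409 shift cm [ -1.14 -25.43   1.11]
```

```bash
python3 -m crank '[[[-0.2,-4.6,0.2],[0,0,0],1],[[-0.2,-4.6,0.2],[0,0,0],1],[[-0.2,-4.6,0.2],[0,0,0],1],[[-0.2,-4.6,0.2],[0,0,0],1],[[-0.2,-4.6,0],[0,0,0],1],[[0,-2.4,0],[0,0,0],1],[[0,0,0],[0,0,0],1],[[0,0,0],[0,0,0],1],[[0,0,0],[0,0,0],1]]'; python3 - <<'E'
from h import *
import pickle
o=get_obs();pickle.dump(o,open("w10.pkl","wb"));c=cam("wrist",o)
im=get_image("wrist")[:,:,::-1].copy();cv2.imwrite("pics/w10r.png",im)
cv2.imwrite("pics/w10.png",im)
go(.4545,.262,.041)
E
```

```text
t: 26.3
tool_pos: [0.4565, 0.2599, 0.143]
eef_rot: [-2.908, -1.128, -0.015]
contact_force: [1.0, -0.2, 0.2]
grip_width: 0.0857
grip_force: 0.0
pos [0.4565 0.2599 0.143 ] yaw 0.7395 shift cm [-0.19 -0.11 10.21]
```

View pics/w10.png

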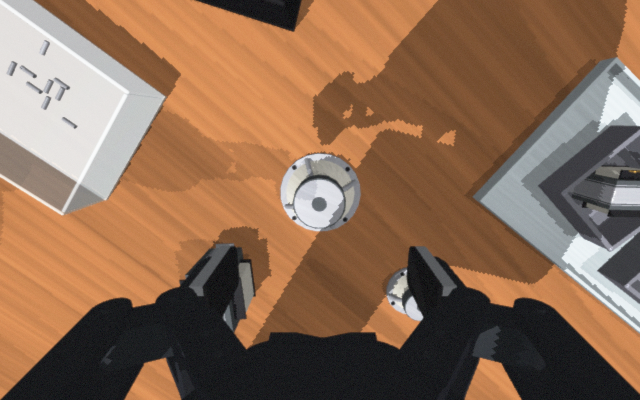

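The magnet top is at (319,204). The big transformer (215,290) and little speaker (407,295) lie behind the jaws at a safe distance.

```bash
python3 - <<'E'
from h import *
import pickle
o=pickle.load(open("w10.pkl","rb"));x,y=ray(cam("wrist",o),(319.3,204.3),.038)[0];print(x,y);go(x,y,.042)
E
```

```text
0.45422633908111004 0.2649118757027419
pos [0.4565 0.2599 0.143 ] yaw 0.7395 shift cm [-1.000e-02 -3.400e-01  1.011e+01]
```

```bash
python3 -m crank '[[[0,-0.34,3],[0,0,0],1],[[0,0,3],[0,0,0],1],[[0,0,2.5],[0,0,0],1],[[0,0,1.5],[0,0,0],1],[[0,0,0],[0,0,0],1],[[0,0,0],[0,0,0],1]]' 60;  python3 -c "
from h import *
go(.4543,.2649,.042)"
```

```text
t: 27.1
tool_pos: [0.4546, 0.2659, 0.0443]
eef_rot: [-2.907, -1.129, -0.018]
contact_force: [0.9, 0.9, 0.1]
grip_width: 0.0855
grip_force: 0.0
pos [0.4546 0.2659 0.0443] yaw 0.7406 shift cm [-0.1   0.06  0.22]
```

```bash
python3 -m crank '[[[-0.1,0.06,0.2],[0,0,0],1],[[0,0,0],[0,0,0],-1],[[0,0,0],[0,0,0],-1],[[0,0,0],[0,0,0],-1],[[0,0,0],[0,0,0],-1],[[0,0,0],[0,0,0],-1],[[0,0,0],[0,0,0],-1]]' 60; python3 -m crank '[[[0,0,-1],[0,0,0],-1],[[0,0,-1],[0,0,0],-1],[[0,0,0],[0,0,0],-1],[[0,0,0],[0,0,0],-1]]'; python3 -m crank '[[[0,0,-3],[0,0,0],-1],[[0,0,-3],[0,0,0],-1],[[0,0,0],[0,0,0],-1],[[0,0,0],[0,0,0],-1]]'; python3 -c "
from h import *
go(.6417,-.0402,.13)"
```

```text
t: 27.98
tool_pos: [0.4538, 0.2647, 0.0423]
eef_rot: [-2.907, -1.129, -0.018]
contact_force: [-1.1, -2.1, 4.8]
grip_width: 0.0426
grip_force: 60.2
t: 28.48
tool_pos: [0.4533, 0.2641, 0.0615]
eef_rot: [-2.907, -1.129, -0.016]
contact_force: [0.3, -0.2, -1.9]
grip_width: 0.0427
grip_force: 61.0
t: 28.98
tool_pos: [0.4527, 0.2623, 0.1205]
eef_rot: [-2.907, -1.129, -0.014]
contact_force: [-0.4, -1.1, -2.3]
grip_width: 0.0424
grip_force: 61.4
pos [0.4527 0.2623 0.1205] yaw 0.741 shift cm [-6.46 35.05 -1.69]
```

```bash
python3 -m crank '[[[-0.81,4.38,-0.2],[0,0,0],-1],[[-0.81,4.38,-0.2],[0,0,0],-1],[[-0.81,4.38,-0.2],[0,0,0],-1],[[-0.81,4.38,-0.2],[0,0,0],-1],[[-0.81,4.38,-0.2],[0,0,0],-1],[[-0.81,4.38,-0.2],[0,0,0],-1],[[-0.81,4.38,-0.2],[0,0,0],-1],[[-0.81,4.38,-0.2],[0,0,0],-1],[[0,0,0],[0,0,0],-1],[[0,0,0],[0,0,0],-1],[[0,0,0],[0,0,0],-1]]'; python3 - <<'E'
from h import *
go(.6417,-.0402,.0485)
c=cam("wrist");im=get_image("wrist")[:,:,::-1].copy()
a=.113;u=np.array([np.cos(a),np.sin(a),0]);v=np.array([-u[1],u[0],0]);b=np.array([.6417,-.0402,.031])
for i,j in ((1,1),(1,-1),(-1,1),(-1,-1)):
    p=proj(c,b+u*.052*i+v*.052*j)[0]; cv2.circle(im,tuple(int(t) for t in p),2,(0,0,255),-1)
cv2.imwrite("pics/w11.png",im)
E
```

```text
t: 30.35
tool_pos: [0.6408, -0.0388, 0.1292]
eef_rot: [-2.905, -1.131, -0.013]
contact_force: [-0.1, 0.7, -2.8]
grip_width: 0.0428
grip_force: 61.7
pos [ 0.6408 -0.0388  0.1292] yaw 0.7422 shift cm [-0.16  0.32  8.07]
```

View pics/w11.png

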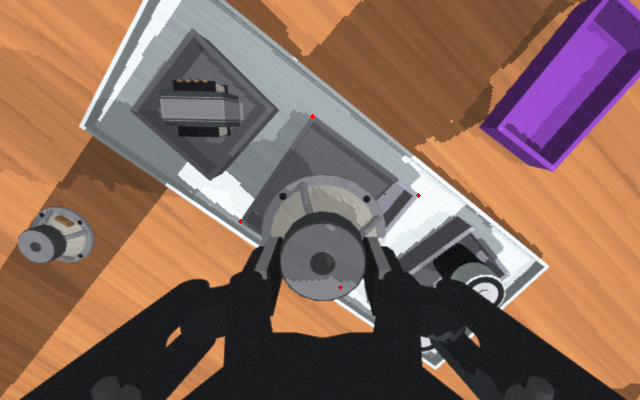

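The transformer stands upright in its bin at (200,108). The large-bin projection on the right, dot (418,195), looks slightly off, so I'll magnify it.

```bash
python3 - <<'E'
import cv2
im=cv2.imread("pics/w11.png");cv2.imwrite("pics/w11c.png",cv2.resize(im[95:245,225:435],None,fx=3.7,fy=3.7,interpolation=cv2.INTER_CUBIC))
E
```

```text
(no output)
```

View pics/w11c.png

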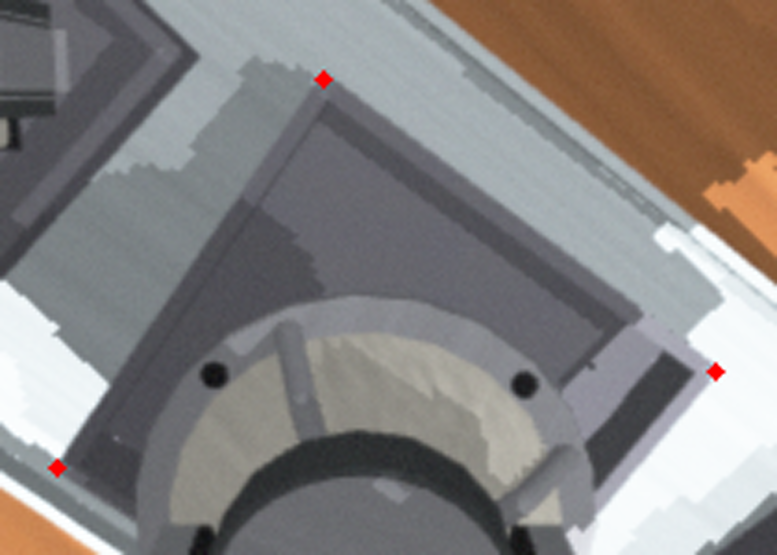

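The dots match all three visible corners within about 1 mm, so I'll lower the speaker.

```bash
python3 -m crank '[[[-0.16,0.2,3],[0,0,0],-1],[[0,0,2.5],[0,0,0],-1],[[0,0,1.8],[0,0,0],-1],[[0,0,0],[0,0,0],-1],[[0,0,0],[0,0,0],-1]]'|grep -E "pos|contact"; python3 -m crank '[[[0,0,0.3],[0,0,0],-1],[[0,0,0],[0,0,0],-1]]'|grep -E "pos|contact"; python3 -m crank '[[[0,0,0.2],[0,0,0],-1],[[0,0,0],[0,0,0],-1]]'|grep -E "pos|contact"
```

```text
tool_pos: [0.6427, -0.0401, 0.0579]
contact_force: [0.6, 0.2, -1.7]
tool_pos: [0.6426, -0.0406, 0.0546]
contact_force: [-0.5, -0.3, -2.1]
tool_pos: [0.6422, -0.0406, 0.052]
contact_force: [-0.9, -0.5, -2.0]
```

```bash
python3 -m crank '[[[0,0,0.1],[0,0,0],-1],[[0,0,0],[0,0,0],-1]]'|grep -E "pos|contact"; python3 -c "
from h import *
go(.6417,-.0402,.0483)"
```

```text
tool_pos: [0.6422, -0.0405, 0.0509]
contact_force: [-1.0, 0.2, -3.1]
pos [ 0.6422 -0.0405  0.0509] yaw 0.7409 shift cm [-0.02 -0.05  0.26]
```

```bash
python3 -m crank '[[[0,0,0.15],[0,0,0],-1],[[0,0,0],[0,0,0],-1]]'|grep -E "pos|contact"; python3 -m crank '[[[0,0,0.1],[0,0,0],-1],[[0,0,0],[0,0,0],-1]]'|grep -E "pos|contact";python3 -m crank '[[[0,0,0.07],[0,0,0],-1],[[0,0,0],[0,0,0],-1]]'|grep -E "pos|contact"
```

```text
tool_pos: [0.6422, -0.0405, 0.0494]
contact_force: [0.2, -0.1, -1.3]
tool_pos: [0.6423, -0.0404, 0.0485]
contact_force: [0.2, 0.2, -2.3]
tool_pos: [0.6423, -0.0404, 0.0483]
contact_force: [-1.3, 0.6, 1.8]
```

Contact; I'll release, rise, back off and look.

```bash
python3 -m crank '[[[0,0,0],[0,0,0],0.4],[[0,0,0],[0,0,0],0.4],[[0,0,0],[0,0,0],0.4],[[0,0,-2],[0,0,0],0.4],[[0,0,-4],[0,0,0],0.4],[[0,0,-5],[0,0,0],0.4],[[-4,2,-4],[0,0,0],0.4],[[-4,2,-3],[0,0,0],0.4],[[-4,2,0],[0,0,0],0.4],[[0,0,0],[0,0,0],0.4],[[0,0,0],[0,0,0],0.4],[[0,0,0],[0,0,0],0.4]]'; python3 - <<'E'
from h import *
im=get_image("wrist")[:,:,::-1];t=get_image("top")[:,:,::-1]
cv2.imwrite("pics/fin.png",np.vstack([im[0:300],cv2.resize(t[135:335,165:465],(640,427))[:300]]))
c=cam("wrist")
E
```

```text
t: 34.02
tool_pos: [0.5943, -0.169, 0.2242]
eef_rot: [-2.905, -1.131, -0.015]
contact_force: [1.1, -0.7, 0.1]
grip_width: 0.0598
grip_force: 0.0
```

View pics/fin.png

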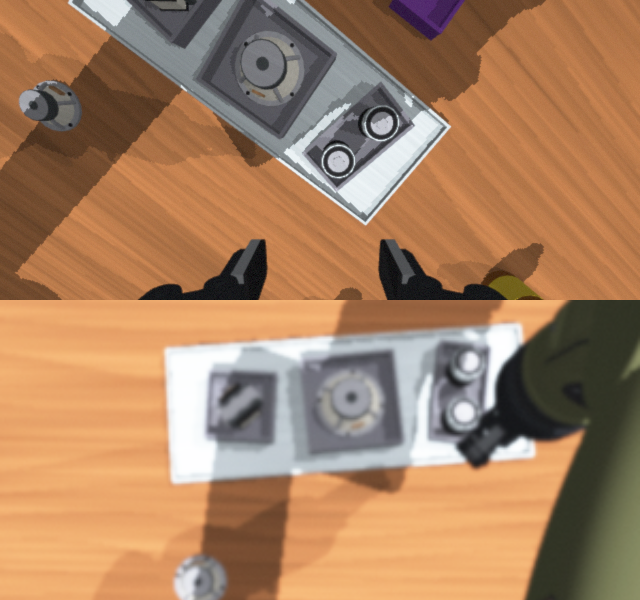

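Both views show the speaker flat and centred in the large bin, both cells upright in the long bin, the transformer upright in the small bin, and the gripper clear of everything.

```bash
python3 -c "
from workcell import *
print(sign_off())"
```

```text
the job is handed in; nothing more can be done
None
```

All four radio parts are set down in their bins (larger speaker, both D cells, smaller transformer), the other parts were not touched, and the job was handed in at about 34 s; the hand-in gave no verdict.

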